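# Hold the rubber hardness gauge on a test slab

## Task

Slide the long rubber slab flat over the granite base, without lifting it, until the point of the hardness gauge's foot is above it and at least 12 mm in from every edge, and let go of it. Then bring the ball-ended side lever gently down until the foot sits on the slab and the gauge with its load weight has risen about 5 mm off the carrier arm, so that just its own weight bears on the rubber, and finish while holding the lever there for the reading. Leave the other rubber test pieces where they lie.

Things in the scene. Friction and masses are not known exactly. Their poses are not given: they have to be found in the camera images.
- stand: Lever test stand, fixed; grey granite base 280 x 460 x 45 mm, yaw -0.15 to 0.4. Origin: centre of its underside; x from the operator's side (to the robot) to the column at the back, y left. In mm: granite top z 45; column 30 thick, 330 high at x 105, y 0; clamp head x 59-137, y +-35, z 170-275; gauge at x 10, y 0 on a carrier arm that the lever lowers; lever on the right (-y).
- foot (a point): Centre of the flat underside of the gauge's round steel foot (18 mm across): the point that tests the rubber. At rest it is 28 mm above the granite, so 18 mm above the slab once that is under it, at x 10, y 0 of stand.
- gauge: Grey hardness gauge, 30 (x) x 56 (y) x 76 mm, housing 14 mm above the foot's underside, display to the robot. Its round load weight (64 mm across, 156 to 196 mm above the granite at rest) lies on the carrier's ring. Together 1.0 kg, free to rise in the ring. The origin is at rest that of stand and goes up and down with the gauge.
- float (a joint): Rise (m) of gauge and load weight off their rest on the carrier arm. 0 while they hang; grows when the foot stands on the slab and the carrier goes on down: then their full 9.8 N bears on the rubber. Upper stop at 0.010: beyond it the lever forces the gauge.
- lever_pivot (a point): The lever's axis, level along the stand's y: at x = 62, y = -90, z = 215 mm of stand.
- ball (a point): Centre of the black ball (30 mm across) at the lever's end, 150 mm from the pivot on a 10 mm rod, moving in the vertical plane through the pivot along the stand's x. At rest it is towards the robot and 0.80 rad above level (323 mm above the bench).
- lever (a joint): Angle (rad) the lever is down from rest, 0 to 1.2; level at 0.80. The carrier goes down 25 mm per rad. With the 10 mm slab under it the foot touches at 0.72, the gauge is 5 mm up at 0.92 and at its upper stop at 1.12. A spring returns the lever when let go: at the ball, square to the rod, about 1 N at the start, 3 N just before the foot touches, 5 N while the gauge floats.
- handle: The side lever: hub, 10 mm steel rod and ball, one piece, turning with joint lever; origin on the pivot.
- slab: The long black rubber test slab, 150 (its x) x 50 (its y) x 10 mm, 60 to 130 g, stiff, lying flat on the left part of the granite with its long side roughly along the stand's x (to 0.3 rad). Origin: centre of its underside.
- square: Another test piece, not for this job: black rubber, 60 x 60 x 10 mm, on the right part of the granite. Origin: centre of its underside.
- button_a: Round black rubber test button, 29 mm across, 12.5 mm high, not for this job, on the right half of the granite. Origin: centre of its underside.
- button_b: A second such button, as button_a, on the right half of the granite.
Mind the look-alikes: they are no part of the job. Of the things that look like the slab, the smallest one is meant.

How it is judged (in metres and radians):
On the way, in this order (a step that is already met when the one before it is completed fails the run):
1. the slab lies flat under the raised foot, the foot's point at least 12 mm in from every edge, and the robot has let go of it (x of foot in the frame of slab between -0.063 and 0.063 m and y of foot in the frame of slab between -0.013 and 0.013 m and angle between slab's own z axis and vertical below 0.06 rad and z of slab in the frame of stand between 0.042 and 0.048 m and contact force between each of the arm, the fingers and gauge below 0.5 N and contact force between each of the arm, the fingers and slab below 0.5 N and value of joint lever below 0.1 rad), for 0.2 s.
2. the lever is held down so that the gauge floats on the slab (x of foot in the frame of slab between -0.063 and 0.063 m and y of foot in the frame of slab between -0.013 and 0.013 m and value of joint float between 0.0015 and 0.0085 m and contact force between gauge and slab between 6 and 14 N and contact force between any of the fingers, the arm and handle above 1 N and value of joint lever between 0.75 and 1.09 rad and velocity of joint lever between -0.08 and 0.08 rad/s), for 0.5 s.
At the end, for the whole second after the job is handed in: Lever held still by the robot; gauge risen 1.5 to 8.5 mm, bearing on the slab with 6 to 14 N; foot point at least 12 mm in from every slab edge; slab flat on the granite; robot off slab and gauge; other rubber pieces within 20 mm of their places (all of step 2 and angle between slab's own z axis and vertical below 0.06 rad and z of slab in the frame of stand between 0.042 and 0.048 m and contact force between each of the arm, the fingers and gauge below 0.5 N and contact force between each of the arm, the fingers and slab below 0.5 N and distance of each of square, button_a, button_b from where it was at the start of the episode below 0.02 m); the arm keeps its last pose, push and grip.
It fails at once if the slab is lifted off the granite (6 mm) or tipped (z of slab in the frame of stand above 0.051 m or angle between slab's own z axis and vertical above 0.12 rad).
It fails at once if the foot is banged or forced onto the rubber (over 25 N) (contact force between gauge and anything else above 25 N).
It fails at once if another rubber piece is pushed more than 20 mm (distance of any of square, button_a, button_b from where it was at the start of the episode above 0.02 m).
It also fails if it takes over 64 s, if anything falls off the work surface, if the arm or the gripper's body presses on something with over 40 N, if the wrist force passes 120 N, or if a joint passes its speed limit or range.

## Robot

A 6-joint arm with a two-finger parallel gripper is mounted at the origin on the work surface. World frame = base frame: x ahead of the robot, y to its left, z up, the work surface at z = 0. Lengths are in mm, angles in rad, forces in N, time in s.
With the tool pointing down it reaches from about 275 to 725 mm from the base axis. Payload 15.9 kg.
Tool frame: the origin (TCP) lies on the centre line of the jaws, within the pads' length; the fingertips stand 17 mm ahead of it and the grasp point (between the pads) lies 2 mm behind it (manip.tip_extent is the distance from the TCP to the fingertips, in mm); z points along the fingers, y is the line along which they close (so a half turn about z gives the same grasp; the last joint's range is limited). The gripper opens to 85 mm and grips with 20 to 120 N. Pads are 22 mm wide; open, the fingers measure 114 mm over their backs; the gripper's body (76 mm by 85 mm) begins 54 mm behind the grasp point. The pads swing forward as they close: fully open they stand 13 mm farther back than shut.
Start: joints at [-1.123, 0.213, -0.034, 1.323, 0, 1.571], TCP at [216.484, -450.689, 226.906] pointing down, gripper open.
Joint ranges: [-2.98, 2.98], [-0.74, 1.72], [-1.14, 1.35], [-2.1, 2.04], [-1.57, 1.44], [-3.14, 3.14]. Speed limits (rad/s): [1.89, 1.89, 2.39, 2.57, 3.14, 3.14].

## Interface

Orientations are given as a unit quaternion [w, x, y, z].
In Python, from rig import manip, kin, capture, workorder gives the robot as it stands. The module is installed in compiled form; this text tells all that it offers. Calls block until the motion is done:
- manip.movep(position, orientation): joint-space move of the TCP to a pose.
- manip.move_l(position, ori=None, feed=150, force_limit=None): straight line of the TCP; ori=None keeps the orientation; feed is the mean speed in mm/s. With force_limit (N) it stops when the force on the tool has changed by that much, and returns True; else False.
- manip.move_joints(angles): joint-space move.
- manip.move_gripper(opening, force=None): finger opening in mm; force is the grip in N (None keeps the last); returns when the fingers have stopped.
- manip.hold(seconds).
- kin.inverse_kinematics(position, orientation): joint angles nearest the present ones, or None.
- manip.state(): the state.
- capture(name): name is "scene" or "top"; returns a dict with "img" (384x512x3 uint8, red, green, blue), "intrinsics" (3x3 intrinsics, pixels), "world_from_camera" (4x4, takes a point from camera to world coordinates). Camera axes: x right, y down, z forward; pixel columns grow to the right and rows downward; lengths in mm; the calibration is good to about 2 mm. A picture is of the moment at which its call begins. There is no depth.
A pose or a line that the arm cannot do raises manip.MotionError and nothing moves.
- workorder.finish_job(): hands the job in; it is judged then, once.
The state is a dict: "clock": time; "joint_pos": joint angles; "joint_velocities": joint speeds; "effort": joint torques, N m; "ee_pos": TCP position; "eef_rot": TCP orientation; "force": force on the tool from outside, world axes, zero at the start; "torque": the same for the moment, N m; "finger_gap": finger opening in mm; "finger_force": force on a finger pad.
Only numpy, scipy, OpenCV 4.12 (cv2) and the standard library are available. Lean on these libraries where they do the work, as an engineer would, in place of code of your own. Each camera call takes 0.05 s, during which the arm holds its last target. There are 200 camera calls.

## Working session

There is one attempt and no reset: what is moved stays moved. The work goes in short steps, each a Python script; the robot and the scene stay as the last script left them, time stands still between calls to the robot, and variables do not carry over. Pictures are saved under pics/ and viewed, at most 10 in all, crops included, and the job is handed in when it is done.

```bash
mkdir -p pics; ls
python3 - <<'E'
from rig import manip, kin, capture
import cv2, numpy as np
for n in ("scene","top"):
    c=capture(n); cv2.imwrite(f"pics/{n}0.png",cv2.cvtColor(c["img"],cv2.COLOR_RGB2BGR))
    print(n,c["intrinsics"].tolist() if hasattr(c["intrinsics"],'tolist') else c["intrinsics"]); print(np.round(c["world_from_camera"],3).tolist())
s=manip.state(); print(s["clock"],s["eef_rot"],s["ee_pos"],s["finger_gap"],manip.tip_extent)
E
```

```text
pics
scene [[458.3985183293353, 0.0, 250.85188624413848], [0.0, 458.3985183293353, 192.6506432661205], [0.0, 0.0, 1.0]]
[[0.825, 0.414, -0.384, 905.463], [0.564, -0.607, 0.559, -557.323], [-0.002, -0.678, -0.735, 913.247], [0.0, 0.0, 0.0, 1.0]]
top [[387.9571288890931, 0.0, 250.52295219046152], [0.0, 387.9571288890931, 186.58696276285042], [0.0, 0.0, 1.0]]
[[-0.011, -0.998, 0.069, 471.783], [-0.999, 0.013, 0.03, -12.378], [-0.031, -0.069, -0.997, 1133.368], [0.0, 0.0, 0.0, 1.0]]
0.1 [-4.69051340e-04  9.75038995e-01  2.22033162e-01 -1.11526263e-04] [ 216.37073178 -450.42660352  226.48671732] 85.29771816465741 17.0
```

View pics/scene0.png

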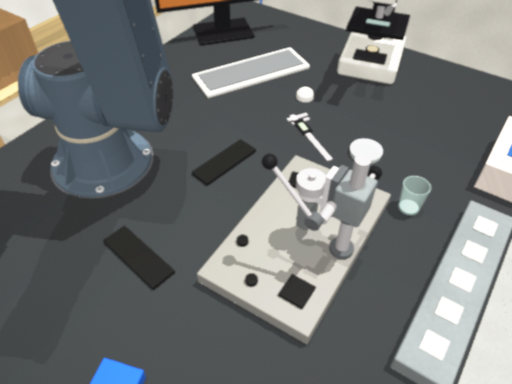

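View pics/top0.png

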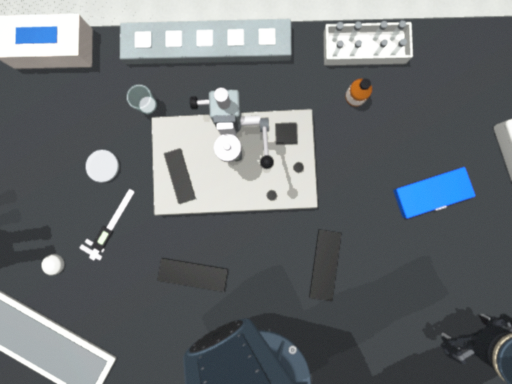

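The top view shows three black bars that could be the slab: on the granite at (180,176), and on the bench at (193,275) and (326,265), both larger. The slab is the one on the granite. The ball is at (267,162), the buttons at (272,195) and (298,167), the square at (287,133). I'll check it in an enlarged crop.

Run:
```python
import cv2
im=cv2.imread("pics/top0.png")[95:225,140:330]
cv2.imwrite("pics/crop1.png",cv2.resize(im,None,fx=4,fy=4,interpolation=cv2.INTER_CUBIC))
```

```text
(no output)
```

View pics/crop1.png

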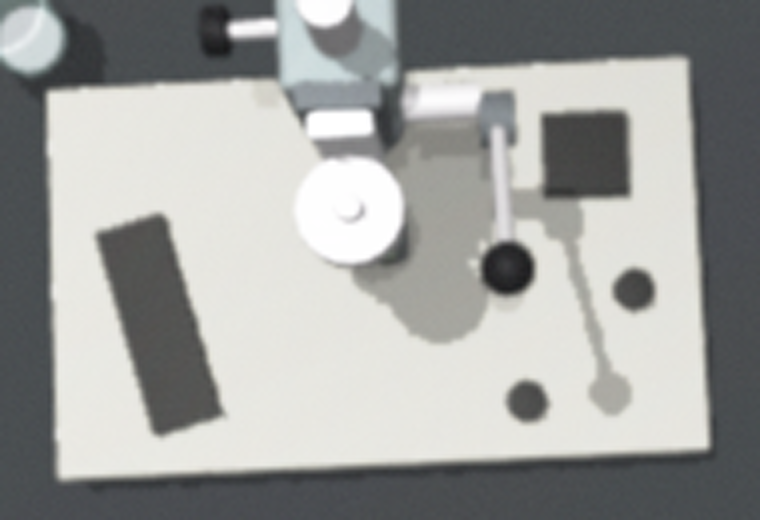

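```bash
cat > h.py <<'E'
import numpy as np, cv2
from rig import manip, kin, capture, workorder
def ray(c,uv,z):
    K=np.array(c["intrinsics"]);T=np.array(c["world_from_camera"])
    d=T[:3,:3]@np.linalg.solve(K,[uv[0],uv[1],1]); o=T[:3,3]
    return (o+d*(z-o[2])/d[2])
def proj(c,P):
    T=np.linalg.inv(np.array(c["world_from_camera"])); p=T[:3,:3]@np.asarray(P,float)+T[:3,3]
    q=np.array(c["intrinsics"])@p; return q[:2]/q[2]
def rect(P):  # corners ordered -> centre, side lengths, directions
    P=np.array(P)[:,:2]; c=P.mean(0)
    a=(P[1]-P[0]+P[2]-P[3])/2; b=(P[2]-P[1]+P[3]-P[0])/2
    return c,np.linalg.norm(a),np.linalg.norm(b),np.arctan2(a[1],a[0]),np.arctan2(b[1],b[0])
E
python3 - <<'E'
from h import *
c=capture("top")
f=lambda u,v,z: ray(c,((u+.5)/4-.5+140,(v+.5)/4-.5+95),z)
g=[f(*p,45) for p in [(47,90),(688,58),(709,450),(59,480)]]
s=[f(*p,55) for p in [(97,234),(163,214),(222,414),(157,436)]]
print("granite",rect(g)); print("slab",rect(s))
for n,p in dict(ball=(507,267,323),sq=(586,154,55),b1=(634,289,57),b2=(527,401,57),w=(350,208,241)).items(): print(n,f(*p))
ps=capture("scene"); print("ball scene",ray(ps,(270,161),323))
C,_,_,_,b=rect(g); yaw=b+np.pi; print(yaw)
R=np.array([[np.cos(yaw),-np.sin(yaw)],[np.sin(yaw),np.cos(yaw)]])
for n,q in dict(foot=(10,0),ball=(62-150*np.cos(.8),-90)).items(): print(n,C+R@q)
for q in s: print("slabcorner in stand",R.T@(q[:2]-C))
print([R.T@(f(*p)[:2]-C) for p in [(586,154,55),(634,289,57),(527,401,57)]])
E
```

```text
granite (array([619.03640995,  68.85047661]), np.float64(457.8692090400442), np.float64(278.8385479319774), np.float64(-1.5375361053048655), np.float64(-3.107512380174988))
slab (array([580.2484434 , 219.11474482]), np.float64(48.37022026779993), np.float64(148.5076311191865), np.float64(-1.273652659587129), np.float64(-2.85280256791917))
ball [580.8174999 -21.9960634 323.       ]
sq [695.86542314 -81.64760354  55.        ]
b1 [ 599.87820225 -113.18078706   57.        ]
b2 [522.84704906 -37.72703518  57.        ]
w [627.789464    67.83616371 241.        ]
ball scene [581.23467731 -21.56852117 323.        ]
0.03408027341480491
foot [629.03060318  69.19121337]
ball [579.62171667 -22.54559844]
slabcorner in stand [ 32.26563926 193.8488963 ]
slabcorner in stand [ 44.15983458 146.56709256]
slabcorner in stand [-98.87242785 109.72404792]
slabcorner in stand [-112.13459482  155.85461098]
[array([  71.65637749, -153.02853643]), array([ -25.34955739, -181.27277184]), array([ -99.76499367, -103.23809957])]
```

```bash
cat >> h.py <<'E'
C=np.array([619.04,68.85]); YAW=0.034
def stand(x,y): return C+np.array([[np.cos(YAW),-np.sin(YAW)],[np.sin(YAW),np.cos(YAW)]])@[x,y]
def down(yaw): return [0,np.cos(yaw/2),np.sin(yaw/2),0]
def st(m=""):
    s=manip.state(); print(m,round(s["clock"],2),np.round(s["ee_pos"],1),"F",np.round(s["force"],1),"gap",round(s["finger_gap"],1),"ff",np.round(s["finger_force"],1))
E
python3 - <<'E'
from h import *
sy=0.291; g=np.array([580.2,219.1])-52*np.array([np.cos(sy),np.sin(sy)])
bx=stand(-87,-90)
print(kin.inverse_kinematics([*stand(-42.5,-90),400],down(YAW)),kin.inverse_kinematics([*bx,197],down(YAW)),kin.inverse_kinematics([*stand(-82,0),60],down(YAW)))
manip.movep([200,-330,340],down(.3))
manip.movep([370,150,340],down(sy))
manip.move_gripper(66,20)
manip.movep([*g,140],down(sy)); st()
manip.move_l([*g,80],feed=100); st()
print(manip.move_l([*g,50],feed=15,force_limit=4)); st("contact")
E
```

```text
[-0.03887236  0.48875725  0.8103152   1.89235428  0.          3.06872029] [-0.04492058  0.29332239 -0.00474689  1.27272704  0.          3.06267208] [ 0.12238673  0.3851674  -0.23424175  0.95138718  0.         -3.05320593]
 6.28 [530.5 204.3 141.3] F [0.1 0.6 0.6] gap 66.2 ff 0.0
 7.03 [530.7 204.3  80.8] F [-0.2 -0.5  0.8] gap 66.0 ff 0.0
False
contact 9.18 [530.4 204.2  50.1] F [0.4 0.4 0.3] gap 66.3 ff 0.0
```

Run:
```python
from h import *
a=capture("scene")["img"]; b=capture("top")["img"]
x=np.hstack([cv2.resize(a[130:350,180:400],None,fx=1.8,fy=1.8),cv2.resize(b[90:310,120:340],None,fx=1.8,fy=1.8)])
cv2.imwrite("pics/p2.png",x[:,:,::-1])
```

```text
(no output)
```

View pics/p2.png

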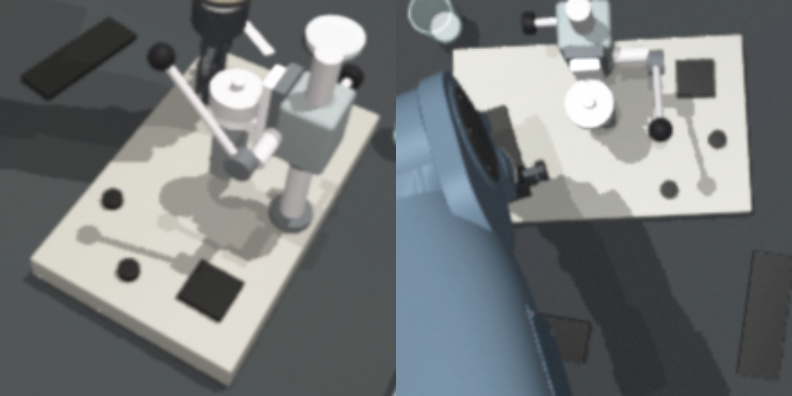

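The left half shows the gripper hanging over the far side of the granite, with the finger tips hidden. The right half shows a finger beside the slab's front part near (540,172). With the pads this far open the tips stand further back, so I'll continue the guarded descent.

Run:
```python
from h import *
p=manip.state()["ee_pos"]
print(manip.move_l([530.4,204.2,41],feed=12,force_limit=4)); st("contact")
```

```text
False
contact 10.18 [530.5 204.2  41.1] F [ 0.2 -0.2  0.1] gap 66.0 ff 0.0
```

Run:
```python
from h import *
s=manip.state(); print(np.round(s["effort"],2),s["force"],s["torque"])
c=capture("scene"); t=capture("top")
sy=.291; n=np.array([-np.sin(sy),np.cos(sy)])
out=[]
for cam,(u0,v0,w,h) in ((c,(255,120,100,100)),(t,(150,150,100,100))):
    im=cv2.resize(cam["img"][v0:v0+h,u0:u0+w],None,fx=4,fy=4,interpolation=cv2.INTER_CUBIC)
    for k,col in ((-40,(255,0,0)),(0,(0,255,0)),(40,(0,0,255))):
        for z in (45,75):
            q=proj(cam,[*(np.array([530.4,204.2])+k*n),z]); cv2.circle(im,tuple(int(x) for x in (q-[u0,v0])*4),3,col,-1 if z==45 else 1)
    out.append(im)
cv2.imwrite("pics/p3.png",np.hstack(out)[:,:,::-1])
manip.move_l([530.4,204.2,70],feed=60); s=manip.state(); print(np.round(s["effort"],2),s["force"])
```

```text
[ 0.000e+00 -8.459e+01  4.354e+01 -1.000e-02  0.000e+00 -0.000e+00] [ 0.22922019 -0.16348424  0.13291144] [ 0.01349579 -0.05384341 -0.01577522]
[  0.   -85.07  45.76   0.12   0.     0.  ] [0.48912772 0.38178359 0.25455412]
```

View pics/p3.png

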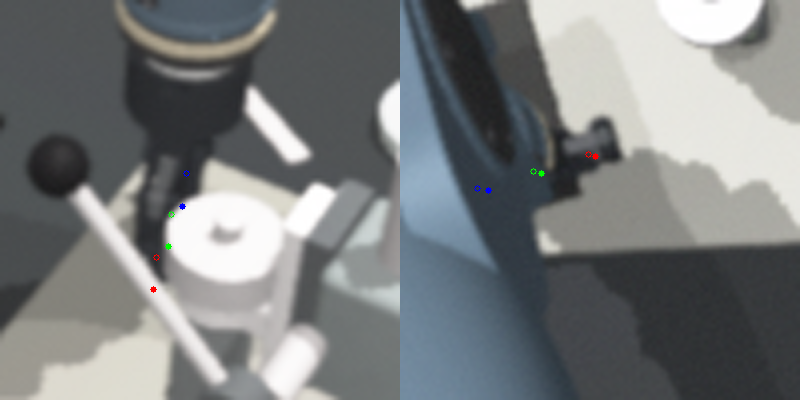

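The near finger sits at the red marker, beside the slab as planned, with its tip close to granite level. There is no load in the efforts, so I'll keep feeling downward in small guarded steps.

Run:
```python
from h import *
manip.move_l([530.4,204.2,43],feed=60)
for z in (39,37,35,33,31,29,27):
    r=manip.move_l([530.4,204.2,z],feed=12,force_limit=4); st(r)
    e=manip.state()["effort"]; print(np.round(e[1:3],2))
    if r: break
```

```text
False 11.99 [530.4 204.2  39. ] F [-0.1 -0.5  1.1] gap 66.1 ff 0.0
[-84.64  43.41]
False 12.31 [530.4 204.2  36.9] F [ 0.2  0.8 -0.5] gap 66.0 ff 0.0
[-84.73  43.33]
False 12.62 [530.3 204.1  34.9] F [0.3 0.5 0.6] gap 66.1 ff 0.0
[-84.78  43.22]
True 12.83 [530.6 204.3  34. ] F [-1.5 -0.7 10.3] gap 66.1 ff 5.0
[-80.65  41.32]
```

Run:
```python
from h import *
manip.move_l([530.4,204.2,39],feed=30); st()
manip.move_gripper(58,20); st("58")
r=manip.move_l([530.4,204.2,30],feed=12,force_limit=3); st(r)
z=manip.state()["ee_pos"][2]
manip.move_l([530.4,204.2,z+4],feed=30); st()
manip.move_gripper(54,20); st("54")
manip.move_gripper(44,20); st("closed")
```

```text
13.17 [530.6 204.3  39.2] F [-0.   0.4  0.8] gap 65.8 ff 0.0
58 13.42 [530.3 204.1  38.8] F [ 0.3  0.2 -0.1] gap 57.9 ff 0.0
True 13.83 [530.5 204.2  36. ] F [-1.6 -0.6  8.6] gap 58.2 ff 4.5
 14.13 [530.5 204.2  40.1] F [-0.3  0.3 -0.1] gap 57.4 ff 0.0
54 14.35 [530.3 204.2  39.8] F [0.5 0.6 0.1] gap 53.9 ff 0.2
closed 14.57 [530.4 204.2  40. ] F [-0.1  1.   1.8] gap 49.2 ff 21.0
```

The grip closed at a 49.2 mm gap, so it is holding the slab's width. Now I'll slide it.

Run:
```python
from h import *
t=stand(-82,0); z=manip.state()["ee_pos"][2]
a=np.array([530.4,204.2]); m=(a+t)/2
manip.move_l([*m,40],down(.163),feed=60); st()
manip.move_l([*t,40],down(YAW),feed=60); st()
manip.hold(.2)
c=capture("scene"); t2=capture("top")
x=np.hstack([cv2.resize(c["img"][100:300,190:390],None,fx=2,fy=2),cv2.resize(t2["img"][90:290,120:320],None,fx=2,fy=2)])
cv2.imwrite("pics/p4.png",x[:,:,::-1])
```

```text
15.87 [533.8 135.2  40. ] F [ 0.  -2.9  3.1] gap 49.3 ff 21.0
 17.17 [537.1  66.   40. ] F [-0.4 -2.2  4.9] gap 49.2 ff 21.0
```

View pics/p4.png

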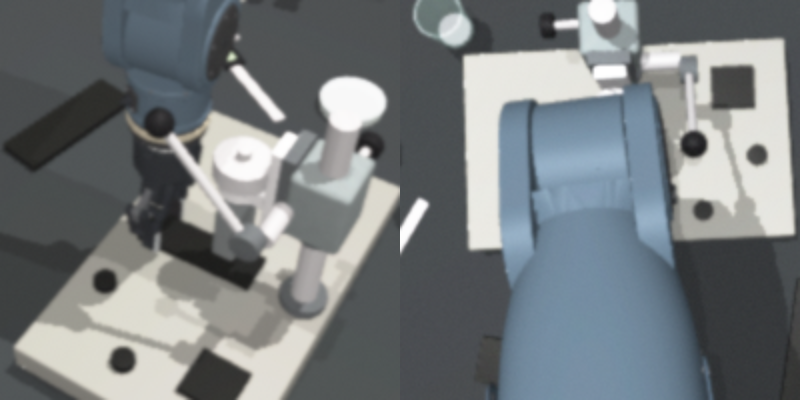

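The slab, at left crop (165,230) to (262,270), lies under the gauge. Next I'll release it, back off, and check.

Run:
```python
from h import *
t=stand(-82,0)
manip.move_gripper(64); st("open")
manip.move_l([*t,80],feed=80)
b=stand(-150,-20)
manip.move_l([*b,200],feed=200); st()
manip.movep([400,-40,400],down(YAW))
manip.move_gripper(0); manip.hold(.3); st()
c=capture("scene"); t2=capture("top")
cv2.imwrite("pics/sc5.png",c["img"][:,:,::-1])
x=np.hstack([cv2.resize(c["img"][30:230,190:390],None,fx=2,fy=2),cv2.resize(t2["img"][90:290,120:320],None,fx=2,fy=2)])
P=manip.state()["ee_pos"]
for d,col in ((0,(0,255,0)),(17,(255,0,0))):
    q=proj(c,P-[0,0,d]); print(d,q); cv2.circle(x,tuple(int(v) for v in (q-[190,30])*2),2,col,-1)
cv2.imwrite("pics/p5.png",x[:,:,::-1])
```

```text
open 17.76 [536.9  66.2  39.8] F [-0.9  0.1  0.7] gap 64.4 ff 0.0
 19.26 [469.7  43.8 199.1] F [-0.8 -1.  -0.2] gap 63.9 ff 0.0
 25.18 [400. -40. 400.] F [ 0.4 -0.4  0. ] gap 0.1 ff 0.0
0 [184.62075721  99.29074665]
17 [185.58476864 106.68120321]
```

View pics/p5.png

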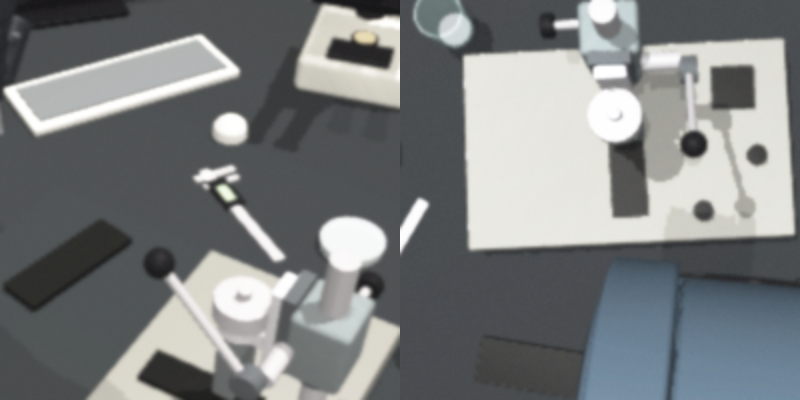

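The slab shows in front of the gauge at right crop (610,150)–(648,217). I'll measure that, and check the fingertip height against the reported TCP.

Run:
```python
from h import *
c=capture("scene"); t=capture("top")
P=manip.state()["ee_pos"]; print(P,manip.state()["joint_pos"])
A=cv2.resize(c["img"][50:150,135:235],None,fx=4,fy=4,interpolation=cv2.INTER_CUBIC)
B=cv2.resize(t["img"][120:220,185:285],None,fx=4,fy=4,interpolation=cv2.INTER_CUBIC)
for d,col in ((0,(0,255,0)),(17,(255,0,0)),(-20,(255,255,0))):
    q=proj(c,P-[0,0,d]); cv2.circle(A,tuple(int(v) for v in (q-[135,50])*4),3,col,-1)
for sx in (-105,-30):
    for yy in (-25,0,25):
        q=proj(t,[*stand(sx,yy),55]); cv2.circle(B,tuple(int(v) for v in (q-[185,120])*4),2,(255,0,0),-1)
cv2.imwrite("pics/p6.png",np.hstack([A,B])[:,:,::-1])
```

```text
[399.99574444 -39.99600516 399.97951821] [-9.96475527e-02  5.26307333e-02  2.20028839e-01  1.73823671e+00
 -1.54073678e-05  3.00794472e+00]
```

View pics/p6.png

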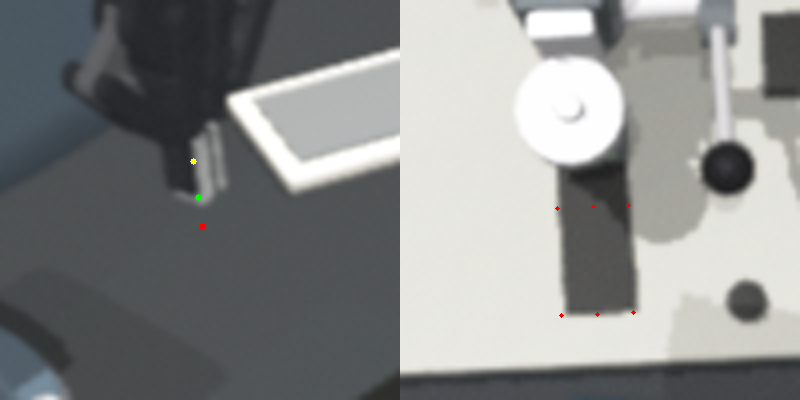

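The shut tips are at the reported TCP (green), not 17 mm ahead of it. So the true grasp point is about 21 mm above the reported TCP, which agrees with the granite contact. The slab is within 3 mm of plan, with the foot at about (40, 0) in its frame. I'll grip the ball with that correction.

Run:
```python
from h import *
b=stand(-42.5,-90)
manip.move_gripper(56,20)
manip.move_l([*b,365],down(YAW),feed=150); st()
print(manip.move_l([*b,302],feed=60,force_limit=5)); st()
manip.move_gripper(24,20); st("grip")
c=capture("scene"); cv2.imwrite("pics/p7.png",cv2.resize(c["img"][80:280,190:390],None,fx=3,fy=3)[:,:,::-1])
```

```text
27.32 [579.4 -22.6 365.3] F [-0.6  0.5  0.2] gap 56.3 ff 0.0
False
 28.52 [579.8 -22.6 302.4] F [-0.1 -0.4 -0.2] gap 56.1 ff 0.0
grip 28.88 [579.7 -21.8 302.4] F [-1.5  5.9  4. ] gap 28.9 ff 19.5
```

View pics/p7.png

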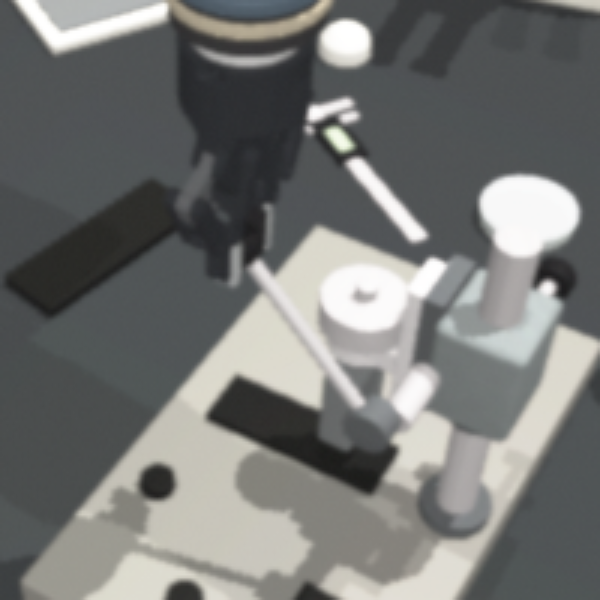

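The pads hold the ball, with the rod running free between the fingers towards the hub at (375,415). Now I'll lower it along its arc.

```bash
cat >> h.py <<'E'
B0=np.array([579.6,-22.55,302.0])
def arc(q):
    dx=-150*(np.cos(.8-q)-np.cos(.8)); dz=150*(np.sin(.8-q)-np.sin(.8))
    return B0+[dx*np.cos(YAW),dx*np.sin(YAW),dz]
E
python3 - <<'E'
from h import *
for q in (.1,.2,.3,.4,.5,.6,.66,.72,.78,.84,.88,.92):
    manip.move_l(arc(q),feed=45 if q<.61 else 14)
    s=manip.state(); st(q)
    if np.linalg.norm(s["force"])>25 or s["finger_gap"]<26: print("abort"); break
c=capture("scene"); t=capture("top")
x=np.hstack([cv2.resize(c["img"][110:310,190:390],None,fx=2,fy=2),cv2.resize(t["img"][90:290,120:320],None,fx=2,fy=2)])
cv2.imwrite("pics/p8.png",x[:,:,::-1])
E
```

```text
0.1 29.42 [569.5 -22.2 291.4] F [-0.   5.6  2.1] gap 28.6 ff 19.6
0.2 29.9 [560.6 -22.5 279.4] F [1.5 5.7 1.8] gap 28.7 ff 19.7
0.3 30.38 [552.7 -22.7 266.7] F [0.5 5.4 2.7] gap 28.7 ff 19.8
0.4 30.87 [546.3 -23.  253.1] F [1.9 5.7 2.8] gap 28.3 ff 20.0
0.5 31.35 [541.1 -23.2 239.1] F [0.8 5.4 2.8] gap 28.7 ff 20.1
0.6 31.83 [537.4 -23.3 224.5] F [-0.4  6.4  4.3] gap 28.2 ff 20.2
0.66 32.62 [535.8 -23.4 215.7] F [-1.6  5.   3.9] gap 28.7 ff 20.3
0.72 33.42 [534.8 -23.4 206.8] F [-0.7  5.8  4.1] gap 28.6 ff 20.4
0.78 34.21 [534.4 -23.4 197.9] F [-2.9  5.9  5.3] gap 28.4 ff 20.6
0.84 35.0 [534.4 -23.4 188.9] F [-1.7  6.   5.6] gap 28.3 ff 20.7
0.88 35.58 [534.8 -23.4 182.9] F [-1.7  5.6  5.8] gap 28.7 ff 20.8
0.92 36.15 [535.4 -23.4 176.9] F [-2.7  6.4  5.1] gap 28.2 ff 20.9
```

View pics/p8.png

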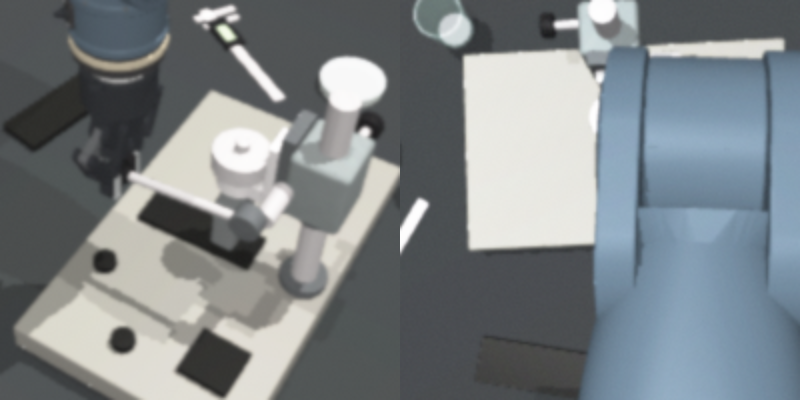

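The rod is just past level, and the foot sits on the slab. The push rose from about 4 to 5.5 N past 0.72 rad, as expected at touch-down. The square and buttons haven't moved. I'll hold, then hand in.

Run:
```python
from h import *
manip.hold(1.0); st()
print(workorder.finish_job())
```

```text
37.25 [535.4 -23.4 177. ] F [-2.3  5.4  5.1] gap 28.1 ff 20.9
the job is handed in; nothing more can be done
None
```

The job is handed in at 37 s of the 64 s allowed: the slab is under the foot, about on its centre line and 40 mm along from its middle. The lever is held at about 0.92 rad, so the gauge should float about 5 mm; I judged that from the lever position and push force, and the judge returned no verdict.

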